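Set the pack tester to 18 V and start the test

ROBOT

A 7-joint arm with a two-finger parallel gripper is mounted at the origin on the work surface. World frame = base frame: x ahead of the robot, y to its left, z up, the work surface at z = 0. Lengths are in m, angles in rad, forces in N, time in s.
With the tool pointing down it reaches from about 0.4 to 0.85 m from the base axis. Payload 4.5 kg.
Tool frame: the origin (TCP) lies at the very end of the fingers, on their centre line; the grasp point (between the pads) lies 19 mm behind it; x points along the fingers, y is the direction in which the jaws open and shut, and the axes are right-handed (so a half turn about x gives the same grasp; the last joint's range is limited). The gripper opens to 85 mm and grips with 20 to 120 N. Pads are 22 mm wide; open, the fingers measure 114 mm over their backs; the gripper's body (76 mm by 85 mm) begins 54 mm behind the grasp point. The pads swing forward as they close: fully open they stand 13 mm farther back than shut.
Start: joints at [-1.098, 0.689, -0.195, 1.565, 0.157, 0.902, -0.215], TCP at [0.266, 0.566, 0.231] pointing down, gripper open.
Joint ranges: [-3.01, 3.01], [-0.46, 2.08], [-1.47, 1.51], [0.13, 2.56], [-1, 4.14], [0.04, 2.09], [-2.66, 2.66]. Speed limits (rad/s): [2.57, 2.57, 3.14, 3.14, 3.14, 3.14, 3.14].

INTERFACE

Orientations are given as a unit quaternion [w, x, y, z].
In Python, from station import robot gives the robot as it stands.
- The arm moves only by the shell command python3 -m creep 'ROWS' [FORCE]. ROWS is JSON, a list of rows, each an object of numbers: "dx", "dy", "dz": the shift along the tool's x, y, z in m; "rx", "ry", "rz": the turn, a rotation vector about the tool's x, y, z in degrees; "fingers": the finger opening in m, from 0 to 0.0854. In form: [{"dx": .., "dy": .., "dz": .., "rx": .., "ry": .., "rz": .., "fingers": ..}, ...]. A call has exactly 8 rows; each row is the pose to reach, as a shift and turn from the pose measured when the call began, along the tool's axes at that moment; what a row does not reach only later rows make up. A row lasts 1/12 s, in which the tool goes at most 41.7 mm and 7.16 degrees, less where a joint would pass 70% of its speed; a pose out of reach is approached as far as the arm can. A call with a gripper value outside its range is refused whole. The fingers move at their own pace and stop on an object; FORCE is the grip in N (left out, the last holds). Time passes only in rows, so rows that repeat a pose let the fingers close, or fill a call up. It gives the time, the measured TCP pose, the force and the opening at its end, in the units of the state.
- robot.observe(): the state, without advancing time (a new reading comes with each control period).
- robot.capture(name): name is "side" or "top"; returns (picture, depth): 384x512x3 uint8, red, green, blue; 384x512 float32, m along the optical axis (not along the pixel's ray), 0 where there is no reading.
- robot.camera_params(name): a dict with "intrinsics" (3x3 intrinsics, pixels), "R" (3x3) and "t" (3): a world point X has camera coordinates R X + t. Camera axes: x right, y down, z forward; pixel columns grow to the right and rows downward; lengths in m; the calibration is good to about 2 mm. A picture is of the moment at which its call begins. camera_params takes no time and is no camera call.
- robot.close_job(): hands the job in, once; it reports no verdict.
The state is a dict: "time_s": time; "joints": joint angles; "qvel": joint speeds; "joint_efforts": joint torques, N m; "position": TCP position; "orientation": TCP orientation; "contact_force": force on the tool from outside, world axes, zero at the start; "ft_torque": the same for the moment, N m; "grip_width": finger opening in m.
Only numpy, scipy, OpenCV 4.12 (cv2) and the standard library are available. Lean on these libraries where they do the work, as an engineer would, in place of code of your own. Each camera call takes 0.05 s, during which the arm holds its last target. There are 200 camera calls.

TASK

An 18 V tool battery is sitting in the dock of the pack tester. With a fingertip, push the tester's pointer selector round to its 18 V position - the fourth click clockwise from off - without taking the selector between the fingers, and let it rest there; only then press the START button fully down and let it come up again. Leave the battery in its dock and the bits and pieces lying about where they are.

Things in the scene. Friction and masses are not known exactly. Their poses are not given: they have to be found in the camera images.
- tester: Battery pack tester: low black case, 230 mm deep (x) by 300 mm wide (y), flat grey panel on top 85 mm above the bench; it does not move when pushed. Origin: centre of its underside; x from the operator's edge to the back, y to the operator's left, z up. On the panel: selector left front, START button right front, flat blank display and three dead flat keys left back, battery dock right back.
- selector (a joint): Angle of the rotary selector, rad, growing clockwise seen from above. Firm detents 36 degrees (0.6283 rad) apart: 0 off, then clicks 1 to 6, the last at 3.770, stops just beyond either end; 18 V is click 4 at 2.513. Starts at off, click 1 or click 2. Each click takes up to 0.09 N m, most near half-way (some 4 N at the bar's end); once past half-way it snaps on by itself into the next detent and stays.
- selector_axis (a point): Selector's axis at the panel surface (x -35, y +68 mm on the tester); fixed, axes as the tester's. The selector: a round black skirt, 52 mm diameter, top 9 mm above the panel, with an upright bar across it, 11 mm wide, from 9 to 27 mm above the panel, from a round tail 21 mm behind the axis to a pointed nose 25.5 mm ahead; its flat sides reach 20 mm out towards the nose, with a white line on top.
- selector_nose (a point): Tip of the selector's nose, 25.5 mm from the axis, 27 mm above the panel; turns with the selector. x points out along the nose, y to its left, z up. At off the nose points 108 degrees counter-clockwise (seen from above) from the tester's x, so left and slightly to the front; at click 3 along the tester's x, to the back.
- mark_18v (a point): The 18 V mark: the fourth white stroke clockwise from the off mark (a small white ring). All marks are flat on the panel, 32 to 45 mm from the axis, the six strokes each a little longer than the last. This point is fixed, 37 mm from the axis, 36 degrees clockwise from the tester's x; the nose points at it when set to 18 V.
- start_top (a point): Centre of the top of the START button (x -72, y -85 mm on the tester): a round black button of 26 mm diameter in a round grey collar of 42 mm; its top is 22 mm above the panel, 10 mm above the collar. Moves with the button.
- start (a joint): Travel of the START button in m: 0 = up, 0.006 = fully down. It is sprung and takes about 5 N to go fully down.
- pack: 18 V battery pack docked upside down on the tester, loose in the dock's rails: a black block 116 x 78 x 62 mm (x, y, z) with a thin red band, its top 155 mm above the bench, its front face 54 mm behind the START button's centre. Origin: centre of its underside.
- bearing: Small steel ball bearing, 22 mm diameter, 7 mm high, lying on the left back corner of the tester's panel. Bystander.
- screwdriver: Screwdriver with red handle, 200 mm long, 26 mm thick, lying on the bench along the tester's front edge. Bystander.
- slim_pack: Small stick-shaped battery, 52 x 48 mm foot, 78 mm high, standing on the bench at the left. Bystander.
- gear_housing: Aluminium gear housing of a rotary hammer, 98 x 90 mm foot, 137 mm high, standing on the bench at the left. Bystander.
- armature: Motor armature with copper windings, 160 mm long, 42 mm thick, lying on the bench at the right. Bystander.
- end_bracket: White U-shaped plastic bracket, 46 x 90 mm, 59 mm high, standing on the bench at the right. Bystander.
- oil_can: Round can, 52 mm diameter, 165 mm high, standing on the bench at the left, beyond the tester. Bystander.

How it is judged:
By the outcome, as a careful person would: the job done as asked, in the order asked, and still so for the second after the job is handed in, with the robot touching nothing.
It also fails if it takes over 48 s, if anything falls off the work surface, if the arm or the gripper's body presses on something with over 40 N, if the wrist force passes 120 N, or if a joint passes its speed limit or range.

## Working session

There is one attempt and no reset: what is moved stays moved. The work goes in short steps, Python scripts to look and compute and a shell command to move; the robot and the scene stay as the last step left them, time stands still between calls to the robot, and variables do not carry over. Pictures are saved under pics/ and viewed, about 8 in all and at most 12, crops included, and the job is handed in when it is done.

```bash
mkdir -p pics; ls; python3 - <<'E'
from station import robot
import cv2,numpy as np
for n in("top","side"):
    p,d=robot.capture(n); np.savez(f"{n}0.npz",p=p,d=d)
    cv2.imwrite(f"pics/{n}0.png",p[:,:,::-1])
    c=robot.camera_params(n); print(n,c)
print(robot.observe())
E
```

```text
pics
top {'intrinsics': array([[455.27785379,   0.        , 258.71432742],
       [  0.        , 455.27785379, 191.17283489],
       [  0.        ,   0.        ,   1.        ]]), 'R': array([[ 0.02724793, -0.99950811, -0.01552698],
       [-0.99525148, -0.02567334, -0.09389022],
       [ 0.09344541,  0.01801157, -0.99546147]]), 't': array([-0.00548612,  0.55595328,  1.24232181])}
side {'intrinsics': array([[419.48151508,   0.        , 257.38564794],
       [  0.        , 419.48151508, 191.3715579 ],
       [  0.        ,   0.        ,   1.        ]]), 'R': array([[ 0.99933155, -0.03652904, -0.00144118],
       [-0.02459486, -0.64263365, -0.76577875],
       [ 0.02704701,  0.76530231, -0.64310251]]), 't': array([-0.55458474,  0.08907695,  1.41853537])}
{'time_s': 0.1, 'joints': array([-1.09820532,  0.68991306, -0.19453149,  1.56626153,  0.15729907,
        0.90252227, -0.21509889]), 'qvel': array([-6.46001633e-04, -1.02890445e-03,  9.27136832e-04, -2.18856146e-03,
       -8.67154537e-04, -1.08306527e-04,  3.86779594e-06]), 'joint_efforts': array([-3.39717510e-03, -5.40605700e+01, -1.27165284e+00, -1.58988369e+01,
        9.37995210e-03,  4.38479139e-03, -7.47242268e-06]), 'position': array([0.26530879, 0.56522827, 0.23055074]), 'orientation': array([ 0.69007337,  0.15326531,  0.69025343, -0.15446259]), 'contact_force': array([ 0.08661402, -0.3917599 , -0.03390305]), 'ft_torque': array([-0.05460865,  0.05066919, -0.0271715 ]), 'grip_width': 0.08547662491223178}
```

View pics/top0.png

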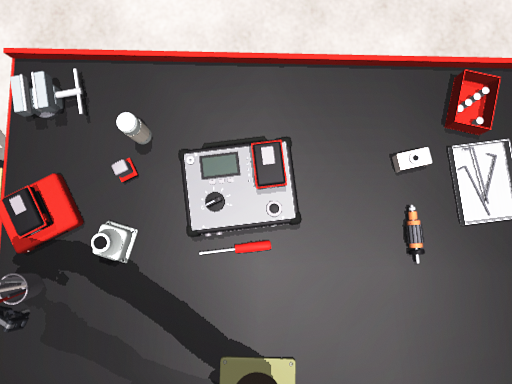

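View pics/side0.png

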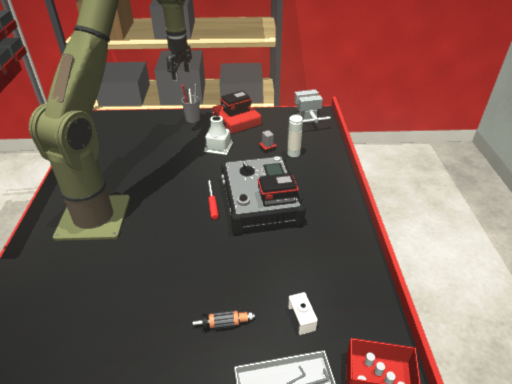

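The top view shows the tester centred near (240,187), with the selector at about (215,201), START at (274,209) and the pack at (269,163). I'll measure these and zoom in on the selector.

```bash
cat > h.py <<'E'
import numpy as np,cv2
from station import robot
from scipy.spatial.transform import Rotation as Ro
def ray(n,u,v,z):
    c=robot.camera_params(n);K,R,t=c["intrinsics"],c["R"],c["t"]
    o=-R.T@t; d=R.T@np.linalg.solve(K,[u,v,1]); return o+d*(z-o[2])/d[2]
def proj(n,X):
    c=robot.camera_params(n); q=c["intrinsics"]@(c["R"]@np.asarray(X)+c["t"]); return q[:2]/q[2]
E
python3 - <<'E'
from h import *
p=np.load("top0.npz")["p"]; d=np.load("top0.npz")["d"]
hsv=cv2.cvtColor(p,cv2.COLOR_RGB2HSV)
m=((hsv[:,:,1]<40)&(hsv[:,:,2]>120)).astype(np.uint8)*255
m2=np.zeros_like(m);m2[130:245,172:308]=m[130:245,172:308]
m2=cv2.morphologyEx(m2,cv2.MORPH_OPEN,np.ones((3,3)))
cs,_=cv2.findContours(m2,cv2.RETR_EXTERNAL,cv2.CHAIN_APPROX_NONE)
c=max(cs,key=cv2.contourArea); r=cv2.minAreaRect(cv2.convexHull(c)); print(r)
for b in cv2.boxPoints(r): print(b,ray("top",*b,.085))
# dark blobs
k=((hsv[:,:,2]<70)).astype(np.uint8)*255
k2=np.zeros_like(k);k2[180:225,195:295]=k[180:225,195:295]
cs,_=cv2.findContours(k2,cv2.RETR_EXTERNAL,cv2.CHAIN_APPROX_NONE)
for c in cs:
    if cv2.contourArea(c)>25:
        (x,y),rr=cv2.minEnclosingCircle(c); print("dark",x,y,rr,cv2.contourArea(c),ray("top",x,y,.094),ray("top",x,y,.107), d[int(y),int(x)])
cv2.imwrite("pics/crop1.png",cv2.resize(p[135:240,175:305,::-1],None,fx=6,fy=5.7,interpolation=cv2.INTER_CUBIC))
s=np.load("side0.npz")["p"]
cv2.imwrite("pics/crop2.png",cv2.resize(s[150:235,215:310,::-1],None,fx=7,fy=7,interpolation=cv2.INTER_CUBIC)[:600])
E
```

```text
((238.79864501953125, 185.46380615234375), (77.5836410522461, 104.89886474609375), 83.0887680053711)
[182.06244 153.26517] [0.64723753 0.21669146 0.085     ]
[286.1991  140.64255] [ 0.68833427 -0.06178639  0.085     ]
[295.53485 217.66245] [ 0.48270838 -0.09084289  0.085     ]
[191.3982  230.28506] [0.44208188 0.18310112 0.085     ]
dark 277.0 221.0 17.262775421142578 46.5 [ 0.47234671 -0.04197631  0.094     ] [ 0.47196619 -0.04166741  0.107     ] 1.2081906
dark 214.4642791748047 201.14285278320312 9.488073348999023 106.0 [0.5201477 0.1238801 0.094    ] [0.51924707 0.1223844  0.107     ] 1.1801717
dark 271.0 182.5 13.238302230834961 29.0 [ 0.573356  -0.0237678  0.094    ] [ 0.57187644 -0.02365702  0.107     ] 1.1386029
```

View pics/crop1.png

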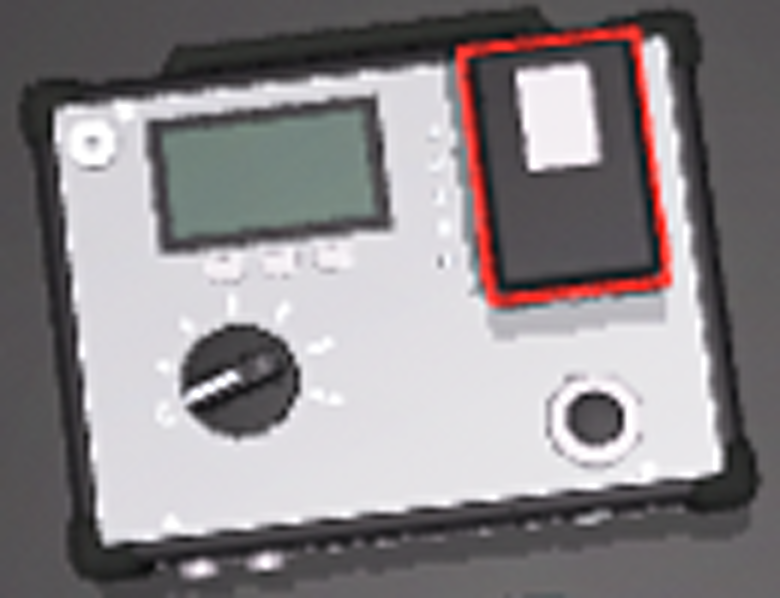

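The nose points at the off ring (crop 165,410), so the selector is at off and must go four clicks. The 18 V mark is at crop (285,310). Next I'll fix the tester pose.

```bash
python3 - <<'E'
from h import *
out={}
for n in("top","side"):
    p=np.load(f"{n}0.npz")["p"]; v=p.max(2)
    A=np.array([0.519,0.123,.094]);B=np.array([.493,-.034,.107])
    for nm,X in(("sel",A),("start",B)):
        u0,v0=proj(n,X).round().astype(int)
        w=13 if nm=="sel" else 8
        k=(v[v0-w:v0+w+1,u0-w:u0+w+1]<100).astype(np.uint8)
        nl,l,st,ce=cv2.connectedComponentsWithStats(k)
        print(n,nm,u0,v0)
        for i in range(1,nl):
            if st[i][4]>12:
                c=ce[i]+[u0-w,v0-w]; bb=[st[i][0]+st[i][2]/2+u0-w-.5,st[i][1]+st[i][3]/2+v0-w-.5]; print("  ",st[i],c,bb,ray(n,*c,X[2]),ray(n,*bb,X[2]))
o=robot.observe(); M=Ro.from_quat(o["orientation"],scalar_first=True).as_matrix(); print(M.round(3))
# yaw and geometry from the panel corners
c=np.array([[.64724,.21669],[.68833,-.06179],[.48271,-.09084],[.44208,.1831]])
x=(c[0]+c[1]-c[2]-c[3]);print("yaw x",np.degrees(np.arctan2(x[1],x[0])),"centre",c.mean(0))
y=(c[0]+c[3]-c[1]-c[2]);print("yaw y",np.degrees(np.arctan2(-y[0],y[1])))
E
```

```text
top sel 215 202
   [  3   3  20  20 261] [215.08812261 201.08812261] [np.float64(214.5), np.float64(201.5)] [0.52033518 0.12223952 0.094     ] [0.51920755 0.12375155 0.094     ]
top start 274 213
   [ 4  0  9  8 61] [273.93442623 208.2295082 ] [np.float64(274.0), np.float64(208.5)] [ 0.50485244 -0.03293525  0.107     ] [ 0.50415406 -0.03312237  0.107     ]
   [ 3 15 14  2 20] [276.7 220.7] [np.float64(275.5), np.float64(220.5)] [ 0.47272086 -0.04087281  0.107     ] [ 0.47315468 -0.03775483  0.107     ]
side sel 246 170
   [ 0  0 27  5 81] [243.74074074 158.14814815] [np.float64(246.0), np.float64(159.0)] [0.51269795 0.19439864 0.094     ] [0.52079948 0.18879436 0.094     ]
   [  7   7  15  12 125] [246.648 170.44 ] [np.float64(247.0), np.float64(169.5)] [0.52198242 0.12031953 0.094     ] [0.52330596 0.1257126  0.094     ]
side start 238 197
   [ 0  0  4 17 45] [231.04444444 198.88888889] [np.float64(231.5), np.float64(197.0)] [ 0.4700059  -0.04393501  0.107     ] [ 0.47135016 -0.03482189  0.107     ]
   [10  5  7  7 38] [242.94736842 197.34210526] [np.float64(243.0), np.float64(197.0)] [ 0.50776314 -0.0378807   0.107     ] [ 0.5079476  -0.03622086  0.107     ]
[[-0.001  0.425  0.905]
 [-0.002  0.905 -0.425]
 [-1.    -0.002  0.   ]]
yaw x 8.670263026809234 centre [0.56509 0.06179]
yaw y 8.414789803307302
```

```bash
python3 -m creep '[{"dy":-0.025,"dz":0.03,"rx":-7,"fingers":0},{"dy":-0.05,"dz":0.062,"rx":-14,"fingers":0},{"dy":-0.075,"dz":0.094,"rx":-21,"fingers":0},{"dy":-0.1,"dz":0.126,"rx":-28,"fingers":0},{"dy":-0.125,"dz":0.157,"rx":-35,"fingers":0},{"dy":-0.15,"dz":0.188,"rx":-42,"fingers":0},{"dy":-0.175,"dz":0.22,"rx":-47,"fingers":0},{"dy":-0.2,"dz":0.25,"rx":-52,"fingers":0}]' 40
cat >> h.py <<'E'
A=np.array([0.5205,0.1225]);YAW=8.6
def go(r,off,noseang,z):
    """tool-axis shift to reach nose-frame point (r, off left of nose), nose at noseang deg in tester frame"""
    o=robot.observe();M=Ro.from_quat(o["orientation"],scalar_first=True).as_matrix()
    a=np.radians(noseang+YAW);u=np.array([np.cos(a),np.sin(a)]);l=np.array([-u[1],u[0]])
    X=np.r_[A+r*u+off*l,z]; T=np.c_[[0,0,-1],np.r_[u,0],np.r_[-l,0]]
    rx=Ro.from_matrix(M.T@T).as_rotvec(degrees=True)
    print(noseang,"shift",(M.T@(X-o["position"])).round(4),"rot",rx.round(1))
def st():
    o=robot.observe();print(o["time_s"],o["position"].round(4),"q",o["joints"].round(2),"F",o["contact_force"].round(1),o["grip_width"])
E
python3 -c "
from h import *
st();go(.026,.032,108,.231)"
```

```text
0.1 [0.2653 0.5652 0.2306] q [-1.1   0.69 -0.19  1.57  0.16  0.9  -0.22] F [ 0.1 -0.4 -0. ] 0.08547662491223178
108 shift [ 1.000e-04 -3.014e-01  3.788e-01] rot [-51.7  -0.    0.1]validation failed for argument at $[0]...
```

The command was refused, probably because every row needs all seven keys.

```bash
python3 -m creep '[{"dx":0,"dy":-0.025,"dz":0.03,"rx":-7,"ry":0,"rz":0,"fingers":0},{"dx":0,"dy":-0.05,"dz":0.062,"rx":-14,"ry":0,"rz":0,"fingers":0},{"dx":0,"dy":-0.075,"dz":0.094,"rx":-21,"ry":0,"rz":0,"fingers":0},{"dx":0,"dy":-0.1,"dz":0.126,"rx":-28,"ry":0,"rz":0,"fingers":0},{"dx":0,"dy":-0.125,"dz":0.157,"rx":-35,"ry":0,"rz":0,"fingers":0},{"dx":0,"dy":-0.15,"dz":0.188,"rx":-42,"ry":0,"rz":0,"fingers":0},{"dx":0,"dy":-0.175,"dz":0.22,"rx":-47,"ry":0,"rz":0,"fingers":0},{"dx":0,"dy":-0.2,"dz":0.25,"rx":-52,"ry":0,"rz":0,"fingers":0}]' 40
python3 -c "
from h import *
st();go(.026,.032,108,.231)"
```

```text
time_s: 0.77
position: [0.4074, 0.2757, 0.2307]
orientation: [0.687, -0.166, 0.688, 0.165]
contact_force: [0.8, 0.1, -0.7]
grip_width: -0.0002
0.7667 [0.4074 0.2757 0.2307] q [-0.37  0.55 -0.5   1.95  0.39  0.74  0.95] F [ 0.8  0.1 -0.7] -0.0001937720051736482
108 shift [-1.000e-04 -1.617e-01 -9.000e-04] rot [ 0.5 -0.1  0.1]
```

```bash
python3 -m creep '[{"dx":0,"dy":-0.04,"dz":-0.001,"rx":0.5,"ry":0,"rz":0,"fingers":0},{"dx":0,"dy":-0.08,"dz":-0.001,"rx":0.5,"ry":0,"rz":0,"fingers":0},{"dx":0,"dy":-0.12,"dz":-0.001,"rx":0.5,"ry":0,"rz":0,"fingers":0},{"dx":0.02,"dy":-0.15,"dz":-0.001,"rx":0.5,"ry":0,"rz":0,"fingers":0},{"dx":0.05,"dy":-0.162,"dz":-0.001,"rx":0.5,"ry":0,"rz":0,"fingers":0},{"dx":0.08,"dy":-0.162,"dz":-0.001,"rx":0.5,"ry":0,"rz":0,"fingers":0},{"dx":0.1,"dy":-0.162,"dz":-0.001,"rx":0.5,"ry":0,"rz":0,"fingers":0},{"dx":0.1,"dy":-0.162,"dz":-0.001,"rx":0.5,"ry":0,"rz":0,"fingers":0}]'
python3 - <<'E'
from h import *
st();go(.026,.032,108,.102)
a=[]
for n in("top","side"):
    p,d=robot.capture(n); X=robot.observe()["position"]; u,v=proj(n,X).astype(int); print(n,proj(n,X))
    a.append(cv2.resize(p[v-40:v+40,u-40:u+40,::-1],None,fx=5,fy=5,interpolation=cv2.INTER_CUBIC))
cv2.imwrite("pics/pre.png",np.hstack(a))
E
```

```text
time_s: 1.43
position: [0.4778, 0.1292, 0.1275]
orientation: [0.685, -0.164, 0.691, 0.161]
contact_force: [-0.3, -1.2, -0.7]
grip_width: -0.0001
1.4333 [0.4778 0.1292 0.1275] q [-0.12  0.72 -0.39  2.03  0.55  0.5   1.12] F [-0.3 -1.2 -0.7] -7.072327833034073e-05
108 shift [0.0255 0.0009 0.0034] rot [-0.  -0.5  0.1]
top [209.8626556  216.27600577]
side [234.1793175  160.35717693]
```

View pics/pre.png

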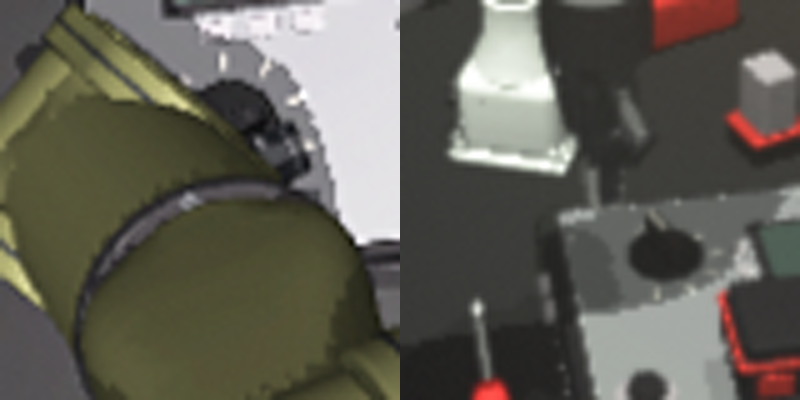

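The top view is blocked by the arm. The side view shows the closed fingertip (about 605,195) just in front of and left of the selector, clear of the bar. I'll descend and close up to it.

```bash
python3 -m creep '[{"dx":0.008,"dy":0.001,"dz":0,"rx":0,"ry":-0.5,"rz":0,"fingers":0},{"dx":0.016,"dy":0.001,"dz":0,"rx":0,"ry":-0.5,"rz":0,"fingers":0},{"dx":0.022,"dy":0.001,"dz":0,"rx":0,"ry":-0.5,"rz":0,"fingers":0},{"dx":0.0255,"dy":0.001,"dz":0,"rx":0,"ry":-0.5,"rz":0,"fingers":0},{"dx":0.0255,"dy":0.001,"dz":0.004,"rx":0,"ry":-0.5,"rz":0,"fingers":0},{"dx":0.0255,"dy":0.001,"dz":0.01,"rx":0,"ry":-0.5,"rz":0,"fingers":0},{"dx":0.0255,"dy":0.001,"dz":0.0154,"rx":0,"ry":-0.5,"rz":0,"fingers":0},{"dx":0.0255,"dy":0.001,"dz":0.0154,"rx":0,"ry":-0.5,"rz":0,"fingers":0}]'
python3 - <<'E'
from h import *
st()
for a in (108,101,94,87,80,72,65,58,51,44,36):go(.026,.0165,a,.102)
E
```

```text
time_s: 2.2
position: [0.4946, 0.1397, 0.1056]
orientation: [0.691, -0.162, 0.685, 0.163]
contact_force: [-0.2, 0.6, -0.5]
grip_width: -0.0003
2.2 [0.4946 0.1397 0.1056] q [-0.15  0.76 -0.36  2.01  0.58  0.46  1.1 ] F [-0.2  0.6 -0.5] -0.0002924606896783352
108 shift [ 0.0036 -0.0009 -0.0011] rot [0.  0.4 0.1]
101 shift [0.0036 0.0009 0.0022] rot [7.  0.4 0. ]
94 shift [0.0036 0.0023 0.0057] rot [14.   0.4  0. ]
87 shift [0.0036 0.0033 0.0093] rot [21.   0.4 -0. ]
80 shift [0.0037 0.0038 0.013 ] rot [28.   0.4 -0.1]
72 shift [0.0037 0.0038 0.0173] rot [36.   0.4 -0.1]
65 shift [0.0037 0.0033 0.0211] rot [43.   0.4 -0.1]
58 shift [0.0038 0.0024 0.0247] rot [50.   0.4 -0.1]
51 shift [0.0038 0.0011 0.0282] rot [57.   0.4 -0.2]
44 shift [ 0.0038 -0.0007  0.0315] rot [64.   0.4 -0.2]
36 shift [ 0.0038 -0.0032  0.035 ] rot [72.   0.4 -0.2]
```

```bash
python3 -m creep '[{"dx":0.0037,"dy":0.001,"dz":0.0022,"rx":7,"ry":0.4,"rz":0,"fingers":0},{"dx":0.0037,"dy":0.0023,"dz":0.0057,"rx":14,"ry":0.4,"rz":0,"fingers":0},{"dx":0.0037,"dy":0.0033,"dz":0.0093,"rx":21,"ry":0.4,"rz":0,"fingers":0},{"dx":0.0037,"dy":0.0038,"dz":0.013,"rx":28,"ry":0.4,"rz":0,"fingers":0},{"dx":0.0037,"dy":0.0038,"dz":0.0173,"rx":35,"ry":0.4,"rz":0,"fingers":0},{"dx":0.0037,"dy":0.0033,"dz":0.0211,"rx":42,"ry":0.4,"rz":0,"fingers":0},{"dx":0.0037,"dy":0.0024,"dz":0.0247,"rx":49,"ry":0.4,"rz":0,"fingers":0},{"dx":0.0037,"dy":0.0011,"dz":0.0282,"rx":56,"ry":0.4,"rz":0,"fingers":0}]'
python3 - <<'E'
from h import *
st()
for a in (51,44,37,30,23,16,9,2,-5,-12):go(.026,.0165,a,.102)
p,d=robot.capture("side");u,v=proj("side",[*A,.09]).astype(int)
cv2.imwrite("pics/s1.png",cv2.resize(p[v-30:v+30,u-40:u+40,::-1],None,fx=8,fy=8,interpolation=cv2.INTER_CUBIC))
E
```

```text
time_s: 2.87
position: [0.5181, 0.154, 0.1021]
orientation: [0.683, 0.182, 0.685, -0.18]
contact_force: [-1.8, 0.7, -0.3]
grip_width: 0.0
2.8667 [0.5181 0.154  0.1021] q [-0.29  0.78 -0.13  1.93  0.2   0.45  0.49] F [-1.8  0.7 -0.3] 1.0109153206570427e-05
51 shift [0.0001 0.     0.0016] rot [ 0.7 -0.2 -0.1]
44 shift [0.0001 0.0018 0.0049] rot [ 7.7 -0.2 -0.1]
37 shift [0.0001 0.0032 0.0084] rot [14.7 -0.2 -0.1]
30 shift [0.0001 0.0041 0.012 ] rot [21.7 -0.2 -0.1]
23 shift [0.0001 0.0046 0.0158] rot [28.7 -0.2 -0. ]
16 shift [0.     0.0046 0.0195] rot [35.7 -0.2 -0. ]
9 shift [0.     0.0041 0.0232] rot [42.7 -0.2 -0. ]
2 shift [0.     0.0032 0.0269] rot [49.7 -0.2 -0. ]
-5 shift [0.     0.0019 0.0304] rot [56.7 -0.2  0. ]
-12 shift [-0.      0.0001  0.0337] rot [63.7 -0.2  0. ]
```

View pics/s1.png

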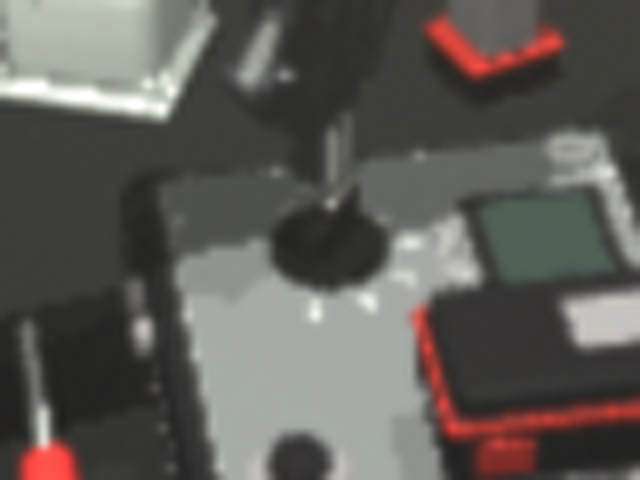

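The side view shows the fingertip (335,180) behind the bar, and the nose swung to roughly (350,190). It's turning, so I'll carry on.

```bash
python3 -m creep '[{"dx":0,"dy":0.0018,"dz":0.0049,"rx":7,"ry":0,"rz":0,"fingers":0},{"dx":0,"dy":0.0032,"dz":0.0084,"rx":14,"ry":0,"rz":0,"fingers":0},{"dx":0,"dy":0.0041,"dz":0.012,"rx":21,"ry":0,"rz":0,"fingers":0},{"dx":0,"dy":0.0046,"dz":0.0158,"rx":28,"ry":0,"rz":0,"fingers":0},{"dx":0,"dy":0.0046,"dz":0.0195,"rx":35,"ry":0,"rz":0,"fingers":0},{"dx":0,"dy":0.0041,"dz":0.0232,"rx":42,"ry":0,"rz":0,"fingers":0},{"dx":0,"dy":0.0032,"dz":0.0269,"rx":49,"ry":0,"rz":0,"fingers":0},{"dx":0,"dy":0.0032,"dz":0.0269,"rx":50,"ry":0,"rz":0,"fingers":0}]'
python3 - <<'E'
from h import *
st()
for a in (2,-5,-10,-15,-20,-25,-30,-36):go(.026,.0165,a,.102)
p,d=robot.capture("side");u,v=proj("side",[*A,.09]).astype(int)
cv2.imwrite("pics/s2.png",cv2.resize(p[v-20:v+20,u-25:u+25,::-1],None,fx=14,fy=14,interpolation=cv2.INTER_CUBIC))
E
```

```text
time_s: 3.58
position: [0.5455, 0.1432, 0.1024]
orientation: [0.541, 0.456, 0.542, -0.454]
contact_force: [-0.7, -0.1, 0.1]
grip_width: -0.0004
3.5833 [0.5455 0.1432 0.1024] q [-0.39  0.8   0.08  1.87 -0.14  0.48 -0.03] F [-0.7 -0.1  0.1] -0.000448282927763233
2 shift [ 0.0004 -0.0024 -0.0007] rot [-0.7 -0.2 -0.1]
-5 shift [ 0.0004 -0.0005  0.0025] rot [ 6.3 -0.2 -0.1]
-10 shift [0.0004 0.0005 0.005 ] rot [11.3 -0.2 -0.1]
-15 shift [0.0004 0.0014 0.0075] rot [16.3 -0.2 -0.1]
-20 shift [0.0004 0.002  0.0102] rot [21.3 -0.2 -0.1]
-25 shift [0.0004 0.0024 0.0128] rot [26.3 -0.2 -0.1]
-30 shift [0.0004 0.0026 0.0155] rot [31.3 -0.2 -0.1]
-36 shift [0.0004 0.0025 0.0187] rot [37.3 -0.2 -0.1]
```

View pics/s2.png

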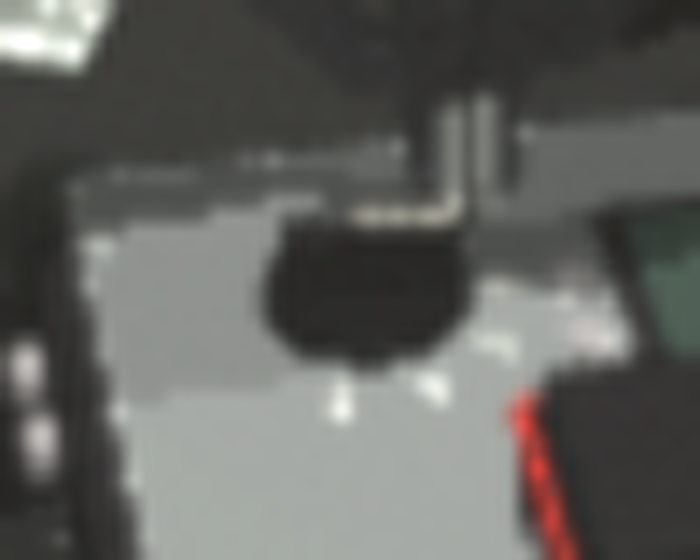

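The cream line runs from (355,215) to (460,210), along the tester's x, so the selector is at click 3. One more push will take it past half-way and stop short of click 4.

```bash
python3 -m creep '[{"dx":0,"dy":-0.0005,"dz":0.0025,"rx":6,"ry":0,"rz":0,"fingers":0},{"dx":0,"dy":0.0005,"dz":0.005,"rx":11,"ry":0,"rz":0,"fingers":0},{"dx":0,"dy":0.0014,"dz":0.0075,"rx":16,"ry":0,"rz":0,"fingers":0},{"dx":0,"dy":0.002,"dz":0.0102,"rx":21,"ry":0,"rz":0,"fingers":0},{"dx":0,"dy":0.0023,"dz":0.0125,"rx":26,"ry":0,"rz":0,"fingers":0},{"dx":0,"dy":0.0025,"dz":0.0142,"rx":29,"ry":0,"rz":0,"fingers":0},{"dx":0,"dy":0.0025,"dz":0.0142,"rx":29,"ry":0,"rz":0,"fingers":0},{"dx":0,"dy":0.0025,"dz":0.0142,"rx":29,"ry":0,"rz":0,"fingers":0}]'
python3 - <<'E'
from h import *
st()
for a in (-20,-28,-36):go(.026,.0165,a,.102)
p,d=robot.capture("side");u,v=proj("side",[*A,.09]).astype(int)
cv2.imwrite("pics/s3.png",cv2.resize(p[v-20:v+20,u-25:u+25,::-1],None,fx=14,fy=14,interpolation=cv2.INTER_CUBIC))
E
```

```text
time_s: 4.3
position: [0.5497, 0.13, 0.1023]
orientation: [0.412, 0.575, 0.413, -0.573]
contact_force: [0.5, 0.4, 0.8]
grip_width: -0.0
4.3 [0.5497 0.13   0.1023] q [-0.43  0.81  0.2   1.87 -0.32  0.49 -0.33] F [0.5 0.4 0.8] -3.762916804620723e-06
-20 shift [ 0.0003 -0.0015 -0.0032] rot [-7.2 -0.2  0. ]
-28 shift [0.0003 0.001  0.0003] rot [ 0.8 -0.2  0. ]
-36 shift [0.0002 0.003  0.0041] rot [ 8.8 -0.2  0. ]
```

View pics/s3.png

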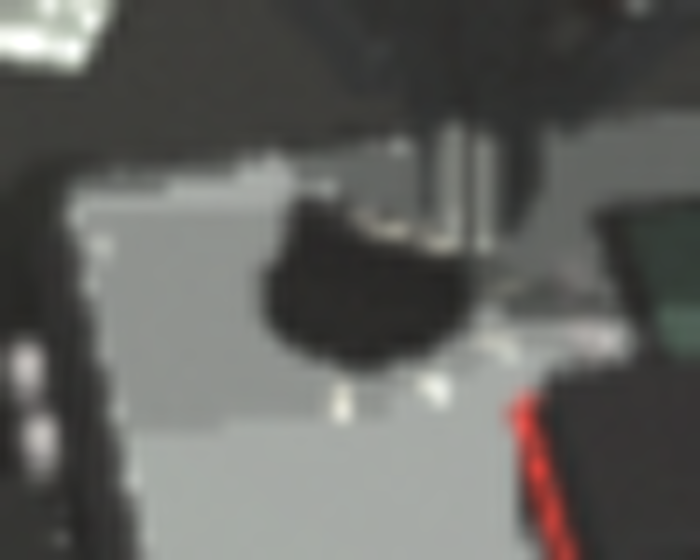

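The line now runs from (365,220) to (455,245), about -24° in the world against -27° expected for click 4, and the force is near zero, so it has snapped in. I'll back away, rise and check.

```bash
python3 -m creep '[{"dx":0,"dy":0,"dz":-0.01,"rx":0,"ry":0,"rz":0,"fingers":0},{"dx":0,"dy":0,"dz":-0.02,"rx":0,"ry":0,"rz":0,"fingers":0},{"dx":-0.01,"dy":0,"dz":-0.025,"rx":0,"ry":0,"rz":0,"fingers":0},{"dx":-0.04,"dy":0,"dz":-0.025,"rx":0,"ry":0,"rz":0,"fingers":0},{"dx":-0.075,"dy":0,"dz":-0.025,"rx":0,"ry":0,"rz":0,"fingers":0},{"dx":-0.1,"dy":0,"dz":-0.025,"rx":0,"ry":0,"rz":0,"fingers":0},{"dx":-0.11,"dy":0,"dz":-0.025,"rx":0,"ry":0,"rz":0,"fingers":0},{"dx":-0.11,"dy":0,"dz":-0.025,"rx":0,"ry":0,"rz":0,"fingers":0}]'
python3 - <<'E'
from h import *
st()
o=robot.observe();M=Ro.from_quat(o["orientation"],scalar_first=True).as_matrix()
print("to start", (M.T@(np.array([.5055,-.0345,.212])-o["position"])).round(4), M.round(3))
E
```

```text
time_s: 5.02
position: [0.5594, 0.1551, 0.2149]
orientation: [0.413, 0.577, 0.413, -0.571]
contact_force: [1.0, 0.8, 0.7]
grip_width: -0.0002
5.0167 [0.5594 0.1551 0.2149] q [-0.52  0.66  0.3   1.75 -0.27  0.77 -0.41] F [1.  0.8 0.7] -0.00021731302822230818
to start [0.0014 0.0091 0.1969] [[ 0.006  0.948 -0.318]
 [ 0.006 -0.318 -0.948]
 [-1.     0.004 -0.007]]
```

```bash
python3 -m creep '[{"dx":0,"dy":0.001,"dz":0.03,"rx":0,"ry":0,"rz":0,"fingers":0},{"dx":0,"dy":0.003,"dz":0.065,"rx":0,"ry":0,"rz":0,"fingers":0},{"dx":0,"dy":0.005,"dz":0.1,"rx":0,"ry":0,"rz":0,"fingers":0},{"dx":0,"dy":0.007,"dz":0.135,"rx":0,"ry":0,"rz":0,"fingers":0},{"dx":0.001,"dy":0.009,"dz":0.17,"rx":0,"ry":0,"rz":0,"fingers":0},{"dx":0.001,"dy":0.009,"dz":0.19,"rx":0,"ry":0,"rz":0,"fingers":0},{"dx":0.001,"dy":0.009,"dz":0.197,"rx":0,"ry":0,"rz":0,"fingers":0},{"dx":0.001,"dy":0.009,"dz":0.197,"rx":0,"ry":0,"rz":0,"fingers":0}]'
python3 - <<'E'
from h import *
st()
a=[]
for n in("side","top"):
    p,d=robot.capture(n);u,v=proj(n,[*A,.09]).astype(int)
    a.append(cv2.resize(p[v-25:v+35,u-30:u+30,::-1],None,fx=6.6,fy=6.6,interpolation=cv2.INTER_CUBIC))
cv2.imwrite("pics/s4.png",np.hstack(a))
o=robot.observe();M=Ro.from_quat(o["orientation"],scalar_first=True).as_matrix()
print("to start", (M.T@(np.array([.506,-.035,.107])-o["position"])).round(4))
E
```

```text
time_s: 5.68
position: [0.5041, -0.036, 0.2114]
orientation: [0.411, 0.577, 0.413, -0.572]
contact_force: [0.0, 0.3, 0.5]
grip_width: -0.0002
5.6833 [ 0.5041 -0.036   0.2114] q [-0.18  0.58  0.25  1.96 -0.24  0.63 -0.09] F [0.  0.3 0.5] -0.00015475856649840175
to start [0.1046 0.0009 0.0029]
```

View pics/s4.png

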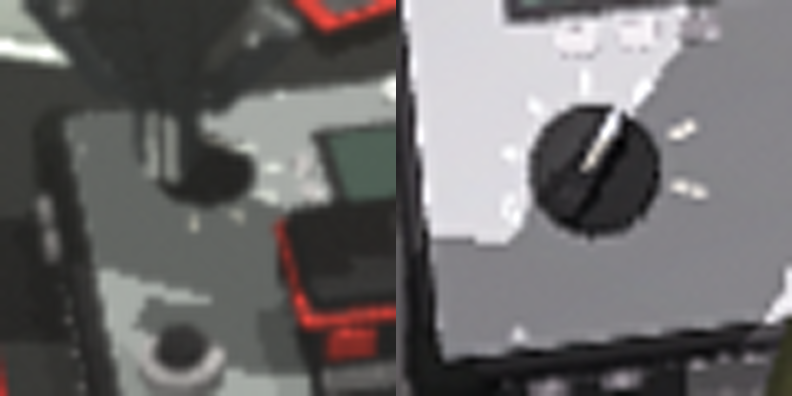

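The top view shows the nose line pointing at the fourth stroke (640,90), with two strokes left beyond it, so the selector rests at 18 V. Next is START.

```bash
python3 -m creep '[{"dx":0.03,"dy":0.001,"dz":0.003,"rx":0,"ry":0,"rz":0,"fingers":0},{"dx":0.06,"dy":0.001,"dz":0.003,"rx":0,"ry":0,"rz":0,"fingers":0},{"dx":0.08,"dy":0.001,"dz":0.003,"rx":0,"ry":0,"rz":0,"fingers":0},{"dx":0.09,"dy":0.001,"dz":0.003,"rx":0,"ry":0,"rz":0,"fingers":0},{"dx":0.096,"dy":0.001,"dz":0.003,"rx":0,"ry":0,"rz":0,"fingers":0},{"dx":0.099,"dy":0.001,"dz":0.003,"rx":0,"ry":0,"rz":0,"fingers":0},{"dx":0.1,"dy":0.001,"dz":0.003,"rx":0,"ry":0,"rz":0,"fingers":0},{"dx":0.1,"dy":0.001,"dz":0.003,"rx":0,"ry":0,"rz":0,"fingers":0}]'
python3 -c "
from h import *
st()"
```

```text
time_s: 6.45
position: [0.5068, -0.0349, 0.1122]
orientation: [0.413, 0.577, 0.414, -0.57]
contact_force: [0.4, 0.1, 0.0]
grip_width: -0.0004
6.45 [ 0.5068 -0.0349  0.1122] q [-0.11  0.74  0.16  2.04 -0.31  0.38 -0.03] F [0.4 0.1 0. ] -0.00040989343246572766
```

```bash
python3 -m creep '[{"dx":0.002,"dy":0,"dz":0,"rx":0,"ry":0,"rz":0,"fingers":0},{"dx":0.004,"dy":0,"dz":0,"rx":0,"ry":0,"rz":0,"fingers":0},{"dx":0.006,"dy":0,"dz":0,"rx":0,"ry":0,"rz":0,"fingers":0},{"dx":0.008,"dy":0,"dz":0,"rx":0,"ry":0,"rz":0,"fingers":0},{"dx":0.009,"dy":0,"dz":0,"rx":0,"ry":0,"rz":0,"fingers":0},{"dx":0.01,"dy":0,"dz":0,"rx":0,"ry":0,"rz":0,"fingers":0},{"dx":0.011,"dy":0,"dz":0,"rx":0,"ry":0,"rz":0,"fingers":0},{"dx":0.011,"dy":0,"dz":0,"rx":0,"ry":0,"rz":0,"fingers":0}]'
python3 -c "
from h import *
st()"
```

```text
time_s: 7.12
position: [0.5073, -0.0349, 0.1014]
orientation: [0.413, 0.577, 0.414, -0.57]
contact_force: [-0.3, 0.3, 3.9]
grip_width: 0.0002
7.1167 [ 0.5073 -0.0349  0.1014] q [-0.1   0.76  0.14  2.04 -0.31  0.35 -0.03] F [-0.3  0.3  3.9] 0.00022183298688870575
```

```bash
python3 -m creep '[{"dx":0.0005,"dy":0,"dz":0,"rx":0,"ry":0,"rz":0,"fingers":0},{"dx":0.001,"dy":0,"dz":0,"rx":0,"ry":0,"rz":0,"fingers":0},{"dx":0.0015,"dy":0,"dz":0,"rx":0,"ry":0,"rz":0,"fingers":0},{"dx":0.002,"dy":0,"dz":0,"rx":0,"ry":0,"rz":0,"fingers":0},{"dx":0.002,"dy":0,"dz":0,"rx":0,"ry":0,"rz":0,"fingers":0},{"dx":0.002,"dy":0,"dz":0,"rx":0,"ry":0,"rz":0,"fingers":0},{"dx":0.002,"dy":0,"dz":0,"rx":0,"ry":0,"rz":0,"fingers":0},{"dx":0.002,"dy":0,"dz":0,"rx":0,"ry":0,"rz":0,"fingers":0}]'
python3 -c "
from h import *
st()"
```

```text
time_s: 7.78
position: [0.5074, -0.0349, 0.1008]
orientation: [0.413, 0.578, 0.414, -0.569]
contact_force: [-2.7, 0.8, 18.5]
grip_width: -0.0002
7.7833 [ 0.5074 -0.0349  0.1008] q [-0.1   0.76  0.14  2.04 -0.31  0.35 -0.03] F [-2.7  0.8 18.5] -0.00017438691035653197
```

Bottomed out: 18.5 N at z = 0.1008, where full travel should be 0.101. Now I'll release and retreat straight up.

```bash
python3 -m creep '[{"dx":-0.003,"dy":0,"dz":0,"rx":0,"ry":0,"rz":0,"fingers":0},{"dx":-0.008,"dy":0,"dz":0,"rx":0,"ry":0,"rz":0,"fingers":0},{"dx":-0.02,"dy":0,"dz":0,"rx":0,"ry":0,"rz":0,"fingers":0},{"dx":-0.05,"dy":0,"dz":0,"rx":0,"ry":0,"rz":0,"fingers":0},{"dx":-0.09,"dy":0,"dz":0,"rx":0,"ry":0,"rz":0,"fingers":0},{"dx":-0.12,"dy":0,"dz":0,"rx":0,"ry":0,"rz":0,"fingers":0},{"dx":-0.13,"dy":0,"dz":0,"rx":0,"ry":0,"rz":0,"fingers":0},{"dx":-0.13,"dy":0,"dz":0,"rx":0,"ry":0,"rz":0,"fingers":0}]'
python3 -m creep '[{"dx":0,"dy":-0.01,"dz":0.03,"rx":0,"ry":0,"rz":0,"fingers":0},{"dx":0,"dy":-0.02,"dz":0.06,"rx":0,"ry":0,"rz":0,"fingers":0},{"dx":0,"dy":-0.03,"dz":0.09,"rx":0,"ry":0,"rz":0,"fingers":0},{"dx":0,"dy":-0.04,"dz":0.12,"rx":0,"ry":0,"rz":0,"fingers":0},{"dx":0,"dy":-0.05,"dz":0.15,"rx":0,"ry":0,"rz":0,"fingers":0},{"dx":0,"dy":-0.05,"dz":0.18,"rx":0,"ry":0,"rz":0,"fingers":0},{"dx":0,"dy":-0.05,"dz":0.2,"rx":0,"ry":0,"rz":0,"fingers":0},{"dx":0,"dy":-0.05,"dz":0.2,"rx":0,"ry":0,"rz":0,"fingers":0}]'
python3 - <<'E'
from h import *
st()
a=[]
for n in("side","top"):
    p,d=robot.capture(n);u,v=proj(n,[.55,.05,.09]).astype(int)
    a.append(cv2.resize(p[v-75:v+75,u-50:u+50] if 0 else p[v-65:v+65,u-65:u+65],None,fx=3,fy=3,interpolation=cv2.INTER_CUBIC)[:,:,::-1])
    if n=="top":
        w=proj(n,[.506,-.034,.107]).astype(int)
        d0=np.load("top0.npz")["d"];s=np.s_[w[1]-1:w[1]+2,w[0]-1:w[0]+2]; print("start depth",np.median(d[s]),np.median(d0[s]))
cv2.imwrite("pics/end.png",np.hstack(a))
E
```

```text
time_s: 8.45
position: [0.5075, -0.0361, 0.2332]
orientation: [0.414, 0.579, 0.413, -0.568]
contact_force: [-0.6, -0.5, -0.8]
grip_width: -0.0003
time_s: 9.12
position: [0.3938, -0.2142, 0.2293]
orientation: [0.412, 0.579, 0.411, -0.571]
contact_force: [0.5, 0.1, 0.6]
grip_width: 0.0001
9.1167 [ 0.3938 -0.2142  0.2293] q [ 0.25  0.48  0.23  2.1  -0.21  0.58  0.3 ] F [0.5 0.1 0.6] 7.546756213904639e-05
start depth 1.1820855 1.1823009
```

View pics/end.png

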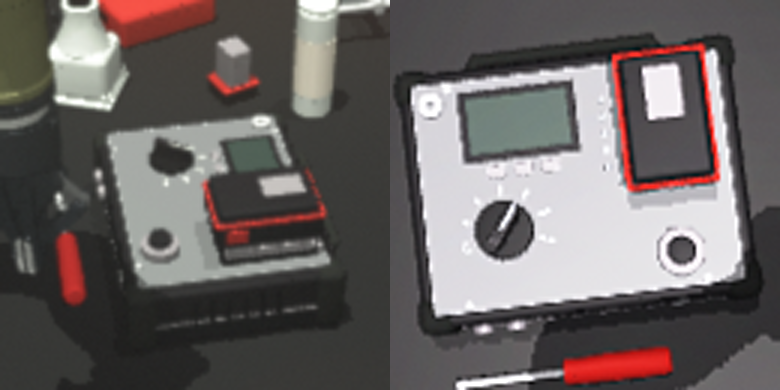

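The selector nose (510,205) points at stroke four. The START button is up, its depth matching the first picture to 0.2 mm. The pack, bearing and screwdriver look unmoved, and the arm is clear.

```bash
python3 -c "
from station import robot
print(robot.close_job())"
```

```text
the job is handed in; nothing more can be done
None
```

The selector is at 18 V and START was pressed and came back up after that. I handed the job in at about 9.2 s, with the arm clear of everything.

- **Selector:** I pushed it from off through four clicks with the closed fingertips flat against one side of the bar, never gripping it. After backing away, the top view showed its nose at the fourth stroke, and it was still there in the last picture.
- **START:** I pressed it until it bottomed out at 18.5 N with the tip at z = 0.1008 m, against about 0.101 m expected for full travel. Its top then measured within 0.2 mm of its starting depth.
- **Surroundings:** The battery, bearing and screwdriver looked unmoved in the last picture. The armature and end bracket at the right were outside that crop and were not rechecked, but the arm never went near them.

One command was refused at the start because its rows lacked some keys; nothing moved. No check failed or disagreed.

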